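Clamp a sample tube under a tab-lock keeper

ROBOT

A 7-joint arm with a two-finger parallel gripper is mounted at the origin on a cart in front of the work surface, level with it; the furniture and walls round the work are solid. World frame = base frame: x ahead of the robot, y to its left, z up, the work surface at z = 0. Lengths are in m, angles in rad, forces in N, time in s.
With the tool pointing down it reaches from about 0.425 to 0.925 m from the base axis. Payload 6.8 kg.
Tool frame: the origin (TCP) lies on the front face of the gripper's body, between the roots of the fingers; the fingertips stand 73 mm ahead of it and the grasp point (between the pads) lies 54 mm ahead of it (env.nose_length is the distance from the TCP to the fingertips, in m); z points along the fingers, y is the line along which they close (so a half turn about z gives the same grasp; the last joint's range is limited). The gripper opens to 85 mm and grips with 20 to 120 N. Pads are 22 mm wide; open, the fingers measure 114 mm over their backs; the gripper's body (76 mm by 85 mm) begins 54 mm behind the grasp point. The pads swing forward as they close: fully open they stand 13 mm farther back than shut.
Start: joints at [-1.228, 0.477, 0.022, 1.555, -0.011, 1.109, -0.083], TCP at [0.294, 0.608, 0.304] pointing down, gripper open.
Joint ranges: [-2.96, 2.96], [-0.34, 2.1], [-1.41, 1.46], [0.24, 2.44], [-1.37, 4.51], [0.17, 1.92], [-2.96, 2.96]. Speed limits (rad/s): [2.39, 2.39, 3.14, 3.14, 3.14, 3.14, 3.14].

INTERFACE

Orientations are given as a unit quaternion [w, x, y, z].
In Python, from cell import env, kin, camera, calibration, job gives the robot as it stands. The module is installed in compiled form; this text tells all that it offers. Calls block until the motion is done:
- env.reach(position, orientation): joint-space move of the TCP to a pose.
- env.movel(position, velocity=0.15, rot=None, stop_force=None): straight line of the TCP; rot=None keeps the orientation; velocity is the mean speed in m/s. With stop_force (N) it stops when the force on the tool has changed by that much, and returns True; else False.
- env.goto_joints(angles): joint-space move.
- env.grip(opening, f_grip=None): finger opening in m; f_grip is the grip in N (None keeps the last); returns when the fingers have stopped.
- env.dwell(seconds).
- kin.inverse_kinematics(position, orientation): joint angles nearest the present ones, or None.
- env.get_state(): the state.
- camera(name): name is "scene" or "top" or "wrist"; returns (picture, depth): 420x560x3 uint8, blue, green, red; 420x560 float32, m along the optical axis (not along the pixel's ray), 0 where there is no reading.
- calibration(name): a dict with "fx", "fy", "cx", "cy" (pixels), "rvec" (rotation vector, rad) and "tvec" (3), from world to camera coordinates, as OpenCV has them. Camera axes: x right, y down, z forward; pixel columns grow to the right and rows downward; lengths in m; the calibration is good to about 2 mm. A picture is of the moment at which its call begins: read the wrist's pose just before it. calibration takes no time and is no camera call; for the wrist camera it gives the pose at the moment of the call.
A pose or a line that the arm cannot do raises env.PlanningError and nothing moves.
- job.job_done(): hands the job in; it is judged then, once.
The state is a dict: "time": time; "qpos": joint angles; "joint_velocities": joint speeds; "joint_torque": joint torques, N m; "tcp_pos": TCP position; "orientation": TCP orientation; "force": force on the tool from outside, world axes, zero at the start; "torque": the same for the moment, N m; "opening": finger opening in m; "gripper_force": force on a finger pad.
Only numpy, scipy, OpenCV 4.12 (cv2) and the standard library are available. Lean on these libraries where they do the work, as an engineer would, in place of code of your own. Each camera call takes 0.05 s, during which the arm holds its last target. There are 200 camera calls.

TASK

Take the tall sample tube out of the white tube block and push it gently all the way down into the bore of the clamp holder. Then pinch the two release tabs of the clamp knob together and turn the knob clockwise until its keeper arm lies over the tube, feeling with an eased pinch for the locked notch, which is not marked, so that both tabs snap out and lock the knob there. Be gentle: the fingers must never load the holder or its knob with more than about 30 N in all, and the short tubes, beaker, timer and petri dish stay where they are.

Things in the scene. Friction and masses are not known exactly. Their poses are not given: they have to be found in the camera images.
- tube_mid (a point): centre (half-way up, on the axis) of the tall screw-cap sample tube: 104 mm high, body 18 mm across, cap 20.8 mm across on the top 16 mm, about 30 g; z up its axis. It stands in one of the tube block's three holes (which one varies), 64 mm of it showing. Once home in the clamp holder only its top 48 mm show, so grip it within its top 35 mm
- tube_block: white plastic block, 50 (x) x 140 (y) x 45 mm, fixed, with three holes 42 mm apart in a row along its y, each 21 mm wide and 40 mm deep; origin at the centre of its underside. Two holes hold short tubes
- holder: the clamp holder, fixed: aluminium base plate 150 (x) x 96 (y) x 6 mm, a white tube socket with the bore on its -x half, a round post with a tab-lock knob on its +x half; 154 mm high in all. Origin at the centre of its underside, z up
- well (a point): centre of the bore's mouth on top of the white socket (48 x 48 mm, top 62 mm above the worktop). Bore 22 mm wide, 4 mm chamfer, 56 mm deep (floor 6 mm above the worktop): the middle of a seated tube is 4 mm below this point, its top 48 mm above it
- tabs (a point): mid-point between the two release tabs, on the knob's axis, 140 mm above the worktop; axes as the holder's. Tabs: upright paddles on opposite sides of a grey hub (30 mm across), 18 mm wide, 20 mm high (130 to 150 mm up), outer faces 50 mm apart when out. At knob 0 the line through them lies 25 degrees clockwise of the holder's x
- collar_top (a point): on the knob's axis, top of the notched collar (58 mm across, 112 mm up) below the tabs. A leg under each tab locks in the collar's notches: one pair for open, one for locked. With both tabs in by over 3.2 mm the knob turns. Between notches a tab that is let out rides on the rim, 3.2 mm in (44 mm over both), and snaps out at a notch. The knob also turns past the locked notch and back
- post_foot (a point): foot of the post. The collar's locked notch is set anew for each job and is not reported: it lies anywhere between 0.87 and 1.40 rad of knob turn, with 0.05 rad of play either way; find it by feel. Pinch with 10 to 14 N a finger to free the tabs; eased to about 5 N the fingers still turn the knob while the tabs ride on the rim, and at the notch the tabs push the fingers apart and the knob stops
- knob (a joint): turn of the knob, rad, growing clockwise from above. 0: open notch; its keeper arm then points 65 degrees counter-clockwise of the way from post to bore (the holder's -x); at 1.134 it lies over the bore's middle. Range -0.05 to 1.70, friction 0.05 N m. The arm is square to the line through the tabs, 13 mm wide, its end a disc of 28 mm whose centre is 58 mm from the axis, 114 to 121 mm up
- tab_a (a joint): both tabs stand between two stiff cheeks of the knob, 32 mm apart, 56 mm long, 127 to 149 mm up, either side of where the fingers go: fingers that turn on against a locked knob bear on them hard. Value: how far one tab is pushed in, m: 0 out, 0.0045 at its stop; spring 4 N at 0, 8.5 N at the stop
- tab_b (a joint): the same for the other tab
- tube_short_1: short sample tube in the tube block, 80 mm high, cap 20.8 mm across; bystander; origin at the centre of its underside
- tube_short_2: the other short sample tube in the block, the same
- beaker_small: small glass beaker, 52 mm across, 61 mm high; bystander; origin at the centre of its underside
- bench_timer: flat white bench timer, 72 x 66 x 18 mm; bystander; origin at the centre of its underside
- dish: petri dish, 61 mm across, 15 mm high; bystander; origin at the centre of its underside

How it is judged:
By the outcome, as a careful person would: the job done as asked, in the order asked, and still so for the second after the job is handed in, with the robot touching nothing.
It also fails if it takes over 61 s, if anything falls off the work surface, if the arm or the gripper's body presses on something with over 40 N, if the wrist force passes 120 N, or if a joint passes its speed limit or range.

## Working session

There is one attempt and no reset: what is moved stays moved. The work goes in short steps, each a Python script; the robot and the scene stay as the last script left them, time stands still between calls to the robot, and variables do not carry over. Pictures are saved under pics/ and viewed, at most 13 in all, crops included, and the job is handed in when it is done.

```bash
mkdir -p pics; ls
python3 - <<'E'
from cell import env,kin,camera,calibration,job
import cv2,numpy as np
for n in("scene","top"):
    p,d=camera(n);cv2.imwrite(f"pics/{n}0.png",p);np.save(f"pics/{n}0.npy",d)
    c=calibration(n);R=cv2.Rodrigues(np.array(c["rvec"]))[0]
    print(n,c,-R.T@np.array(c["tvec"]))
print(env.get_state(),env.nose_length)
E
```

```text
pics
scene {'fx': 381.5071634328399, 'fy': 381.5071634328399, 'cx': 281.88304865710495, 'cy': 213.2553890832845, 'rvec': array([ 2.08173727, -0.70470784,  0.36419931]), 'tvec': array([-0.35552193,  0.27122567,  0.78405636])} [-0.01238452 -0.60822571  0.66679208]
top {'fx': 537.5150033091991, 'fy': 537.5150033091991, 'cx': 281.57586617421936, 'cy': 202.56983527455546, 'rvec': array([ 2.1332811 , -2.10198285,  0.2098831 ]), 'tvec': array([0.05006625, 0.48996665, 1.53680056])} [0.17823418 0.05523935 1.60296946]
{'time': 0.1, 'qpos': array([-1.22809507,  0.47772916,  0.02234865,  1.55633877, -0.01148083,
        1.1093206 , -0.08306869]), 'joint_velocities': array([-1.90371759e-04, -6.58101705e-05,  1.22023633e-03, -1.87256199e-03,
        1.60340310e-03, -2.19326204e-03,  1.21382979e-03]), 'joint_torque': array([ 3.76992597e-03, -5.97756314e+01,  1.61343914e+00, -2.81951040e+01,
        1.28376242e-02,  4.95853266e-03, -1.16996000e-05]), 'tcp_pos': array([0.29391745, 0.60718933, 0.30302094]), 'orientation': array([-1.16709369e-04,  2.23470138e-01,  9.74710420e-01, -8.25573477e-04]), 'force': array([ 0.47680611, -0.44355562,  0.0789885 ]), 'torque': array([-0.00085977, -0.0130649 ,  0.01691056]), 'gripper_force': 0.0, 'opening': 0.08540036045570291} 0.0726
```

View pics/scene0.png

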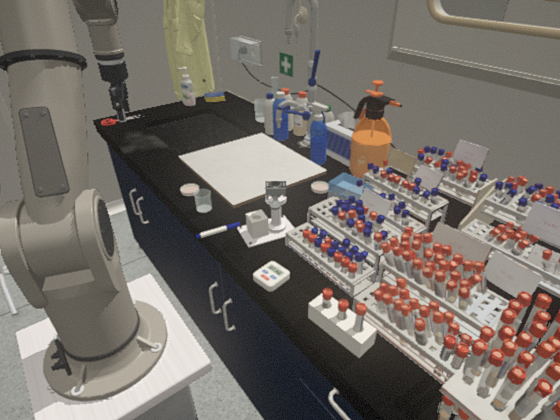

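View pics/top0.png

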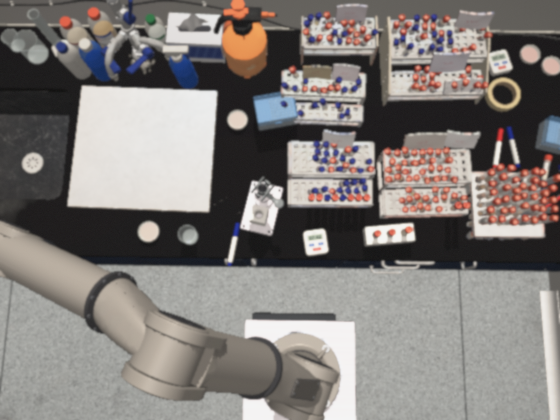

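The scene view shows the block at (342,320) with three red caps and the holder at (265,215). The top view shows the block at (390,235) and the holder at (262,207). Next I'll get rough 3D positions and crops.

```bash
cat > h.py <<'E'
import cv2,numpy as np
from cell import env,kin,camera,calibration,job
from scipy.spatial.transform import Rotation as Ro
def RT(c): return cv2.Rodrigues(np.array(c["rvec"],float))[0],np.array(c["tvec"],float)
def unproj(c,u,v,z):
    R,t=RT(c);p=np.stack([(u-c["cx"])/c["fx"]*z,(v-c["cy"])/c["fy"]*z,z],-1)
    return (p-t)@R
def cloud(c,d):
    v,u=np.mgrid[:d.shape[0],:d.shape[1]]
    return unproj(c,u,v,d)
def proj(c,P):
    R,t=RT(c);q=np.atleast_2d(P)@R.T+t
    return np.c_[q[:,0]/q[:,2]*c["fx"]+c["cx"],q[:,1]/q[:,2]*c["fy"]+c["cy"]]
def onplane(c,uv,h):
    R,t=RT(c);C=-R.T@t
    r=np.array([(uv[0]-c["cx"])/c["fx"],(uv[1]-c["cy"])/c["fy"],1])@R
    return C+r*(h-C[2])/r[2]
def down(yaw): # tool y axis at angle yaw(world), z down
    y=np.array([np.cos(yaw),np.sin(yaw),0]);z=np.array([0,0,-1.]);x=np.cross(y,z)
    q=Ro.from_matrix(np.c_[x,y,z]).as_quat();return np.r_[q[3],q[:3]]
def wrist(name):
    c=calibration("wrist");p,d=camera("wrist");cv2.imwrite(f"pics/{name}.png",p)
    np.savez(f"pics/{name}.npz",d=d,p=p,**{k:np.array(v) for k,v in c.items()})
    return c,p,d
E
python3 - <<'E'
from h import *
c=calibration("top");d=np.load("pics/top0.npy");W=cloud(c,d)
for uv in [(390,235),(377,234),(392,234),(407,233),(260,215),(264,187),(275,200),(187,234),(315,241),(250,230)]: print(uv,W[uv[1],uv[0]].round(3))
a=cv2.resize(cv2.imread("pics/top0.png")[170:255,220:430],None,fx=3.8,fy=3.8,interpolation=cv2.INTER_CUBIC);cv2.imwrite("pics/topc.png",a)
c=calibration("wrist");R,t=RT(c);s=env.get_state();T=Ro.from_quat(np.roll(s["orientation"],-1)).as_matrix()
print("cam in tool",T.T@(-R.T@t-s["tcp_pos"]),"axes\n",(T.T@R.T).round(3),c["fx"])
E
```

```text
(390, 235) [ 0.394 -0.254  0.077]
(377, 234) [ 0.395 -0.216  0.085]
(392, 234) [ 0.396 -0.259  0.081]
(407, 233) [ 0.397 -0.298  0.1  ]
(260, 215) [ 0.46   0.122 -0.001]
(264, 187) [0.512 0.106 0.152]
(275, 200) [0.483 0.076 0.115]
(187, 234) [0.398 0.34  0.001]
(315, 241) [ 0.38  -0.043  0.021]
(250, 230) [0.413 0.151 0.005]
cam in tool [ 0.08341819  0.00083024 -0.07017876] axes
 [[ 0.001 -0.945 -0.326]
 [ 1.     0.001 -0.   ]
 [ 0.001 -0.326  0.945]] 316.5396828777792
```

View pics/topc.png

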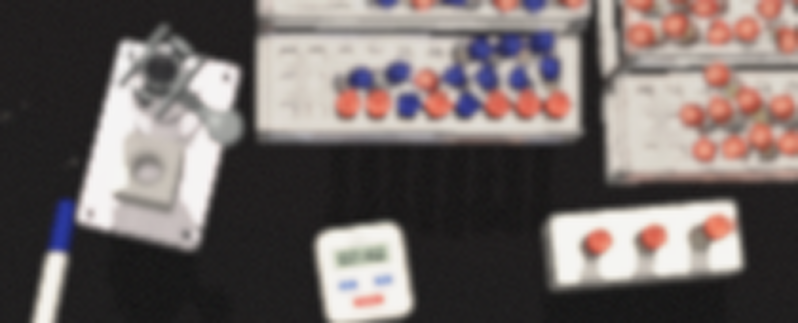

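The top crop shows the tall tube at the right end of the block (crop (717,228)), with the bore at crop (148,170) and the post at (162,70). Next come wrist views over the holder and then over the block.

Run:
```python
from h import *
import itertools
s=env.get_state();T=Ro.from_quat(np.roll(s["orientation"],-1)).as_matrix()
print("yaw now",np.degrees(np.arctan2(T[1,1],T[0,1])))
for p in [(0.47,0.11,0.30),(0.43,-0.26,0.27)]:
    for y in range(-180,180,45):
        q=kin.inverse_kinematics(p,down(np.radians(y)));print(p,y,None if q is None else np.round(q,2))
```

```text
yaw now 64.17411793919759
(0.47, 0.11, 0.3) -180 [-0.33  0.17 -0.03  2.01  0.01  0.97  2.78]
(0.47, 0.11, 0.3) -135 [-1.39  0.39  1.31  2.06 -0.45  1.03 -2.21]
(0.47, 0.11, 0.3) -90 [-0.98  0.18  0.71  2.04 -0.14  0.96 -1.77]
(0.47, 0.11, 0.3) -45 [-0.87  0.17  0.58  2.04 -0.11  0.96 -1.02]
(0.47, 0.11, 0.3) 0 [-0.78  0.17  0.48  2.03 -0.09  0.96 -0.26]
(0.47, 0.11, 0.3) 45 [-0.68  0.16  0.36  2.03 -0.07  0.96  0.5 ]
(0.47, 0.11, 0.3) 90 [-0.58  0.16  0.25  2.02 -0.05  0.97  1.26]
(0.47, 0.11, 0.3) 135 [-0.45  0.16  0.1   2.01 -0.02  0.97  2.02]
(0.43, -0.26, 0.27) -180 [-0.54  0.53  1.29  2.05 -0.61  1.03 -2.08]
(0.43, -0.26, 0.27) -135 [-0.54  0.53  1.29  2.05 -0.61  1.03 -1.29]
(0.43, -0.26, 0.27) -90 [-0.26  0.3   0.82  2.04 -0.28  0.92 -0.86]
(0.43, -0.26, 0.27) -45 [-0.34  0.33  0.93  2.04 -0.33  0.93 -0.01]
(0.43, -0.26, 0.27) 0 [-0.35  0.34  0.95  2.04 -0.34  0.93  0.78]
(0.43, -0.26, 0.27) 45 [-0.33  0.32  0.92  2.04 -0.32  0.93  1.55]
(0.43, -0.26, 0.27) 90 [-0.43  0.38  1.07  2.04 -0.41  0.95  2.43]
(0.43, -0.26, 0.27) 135 [ 1.23  0.39 -0.98  1.95  0.38  1.    2.42]
```

Run:
```python
from h import *
for n,p,y in [("hA",(0.47,0.11,0.29),70),("hB",(0.47,0.11,0.29),-20),("bA",(0.41,-0.24,0.25),0)]:
    env.reach(p,down(np.radians(y)));c,_,d=wrist(n);s=env.get_state();print(n,s["time"],s["qpos"].round(2),(d>0).mean())
a=np.hstack([cv2.imread(f"pics/{n}.png")[:, 80:480] for n in("hA","hB")]);cv2.imwrite("pics/hAB.png",a)
```

```text
hA 2.0583 [-0.62  0.17  0.3   2.03 -0.06  0.94  0.93] 0.9959056122448979
hB 3.4667 [-0.8   0.18  0.5   2.04 -0.11  0.94 -0.59] 0.996109693877551
bA 4.8583 [-0.26  0.27  0.78  2.11 -0.25  0.85  0.67] 0.9959268707482993
```

View pics/hAB.png

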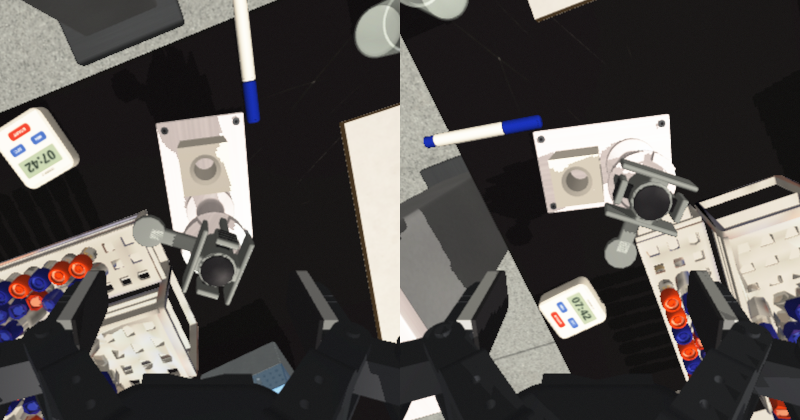

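View pics/bA.png

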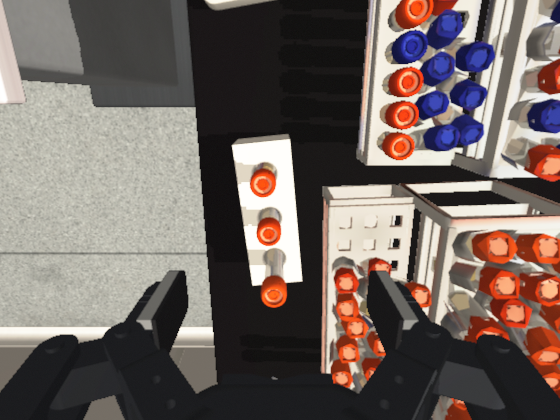

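hA/hB show the bore at (286,168)/(257,180) and the hub at (298,270)/(332,203) in full-image pixels. bA shows the tall tube at (274,291), nearest the camera-bottom end. The cloud measurements follow.

```bash
cat > m.py <<'E'
from h import *
def load(n):
    f=np.load(f"pics/{n}.npz");c={k:(float(f[k]) if f[k].ndim==0 else f[k]) for k in("fx","fy","cx","cy","rvec","tvec")}
    return c,f["p"],f["d"]
def tri(l):
    A=np.zeros((3,3));b=np.zeros(3)
    for c,uv in l:
        R,t=RT(c);C=-R.T@t;r=np.array([(uv[0]-c["cx"])/c["fx"],(uv[1]-c["cy"])/c["fy"],1])@R;r/=np.linalg.norm(r)
        M=np.eye(3)-np.outer(r,r);A+=M;b+=M@C
    return np.linalg.solve(A,b)
E
python3 - <<'E'
from m import *
def near(W,p,r): return np.hypot(W[...,0]-p[0],W[...,1]-p[1])<r
hubs=[];bores=[]
for n,ub,uh in [("hA",(286,168),(298,270)),("hB",(257,180),(332,203))]:
    c,p,d=load(n);W=cloud(c,d)
    h0=W[uh[1],uh[0]]; m=near(W,h0,.03)&(W[...,2]>h0[2]-.004)
    # hub top: connected comp around the seed
    k,l=cv2.connectedComponents(m.astype(np.uint8));m=l==l[uh[1],uh[0]]
    hc=W[m].mean(0); vv,uu=np.nonzero(m); (ex,ey),r=cv2.minEnclosingCircle(np.c_[uu,vv].astype(np.float32))
    print(n,"hub",h0.round(4),m.sum(),hc.round(4),(uu.mean(),vv.mean()),(ex,ey,r)); hubs.append((c,(uu.mean(),vv.mean())))
    b0=onplane(c,ub,.062); m=near(W,b0,.034)&(abs(W[...,2]-.062)<.0035)
    P=W[m]; print(" socket z",np.median(P[:,2]),m.sum(), "rect",cv2.minAreaRect((P[:,:2]*1000).astype(np.float32)))
    # hole: connected region not at socket top
    k,l=cv2.connectedComponents((~(abs(W[...,2]-.062)<.0035)).astype(np.uint8));q=l==l[ub[1],ub[0]]
    vv,uu=np.nonzero(q);e=cv2.minEnclosingCircle(np.c_[uu,vv].astype(np.float32));print(" hole",q.sum(),uu.mean(),vv.mean(),e,onplane(c,(uu.mean(),vv.mean()),.062).round(4));bores.append((c,(uu.mean(),vv.mean())))
    # base plate
    m=near(W,hc,.15)&(abs(W[...,2]-.006)<.004)&(p.min(2)>150);r=cv2.minAreaRect((W[m][:,:2]*1000).astype(np.float32));print(" plate",m.sum(),r)
    # keeper disc
    m=near(W,hc,.08)&~near(W,hc,.05)&(abs(W[...,2]-.121)<.004);print(" disc",m.sum(),W[m].mean(0).round(4))
print("tri hub",tri(hubs),"bore",tri(bores))
c,p,d=load("bA");W=cloud(c,d)
for uv in[(274,291),(268,232),(262,183)]:
    z=W[uv[1],uv[0]];m=near(W,z,.014)&(W[...,2]>z[2]-.004);print("cap",z.round(4),m.sum(),W[m].mean(0).round(4))
m=near(W,(.4,-.255),.1)&(abs(W[...,2]-.045)<.004)&(p.min(2)>150);print("block",cv2.minAreaRect((W[m][:,:2]*1000).astype(np.float32)),np.median(W[m][:,2]))
m=near(W,(.40,-.30),.09)&(W[...,0]>.43)&(W[...,2]>.05);print("obst",W[m][:,:].min(0),W[m].max(0))
E
```

```text
hA hub [0.5101 0.114  0.1536] 969 [0.5098 0.1137 0.1528] (np.float64(297.40866873065016), np.float64(269.26625386996903)) (298.2173767089844, 266.85870361328125, 20.71404457092285)
 socket z 0.061945616274860116 2059 rect ((454.8586120605469, 125.95142364501953), (47.997901916503906, 48.2630729675293), 77.39509582519531)
 hole 440 285.0954545454546 168.575 ((285.2449035644531, 168.93878173828125), 12.960882186889648) [0.454 0.126 0.062]
 plate 5628 ((496.1165466308594, 101.5133056640625), (167.12777709960938, 278.7690734863281), 35.74931335449219)
 disc 701 [0.4737 0.0668 0.1209]
hB hub [0.5119 0.1136 0.1548] 1033 [0.5121 0.1137 0.1534] (np.float64(331.8247821878025), np.float64(202.02032913843175)) (332.0, 201.25, 19.27605628967285)
 socket z 0.061947662312037716 2002 rect ((455.6699523925781, 125.51678466796875), (48.378475189208984, 48.03340530395508), 77.30923461914062)
 hole 420 257.04761904761904 180.15952380952382 ((256.75, 180.0), 12.412291526794434) [0.456  0.1261 0.062 ]
 plate 5498 ((500.0778503417969, 102.94862365722656), (158.71905517578125, 291.8892822265625), 44.179325103759766)
 disc 655 [0.4754 0.0669 0.121 ]
tri hub [0.51212979 0.11279258 0.14927897] bore [0.45516109 0.12543024 0.05713697]
cap [ 0.4094 -0.2963  0.1082] 506 [ 0.4091 -0.2996  0.1073]
cap [ 0.4043 -0.2575  0.0824] 497 [ 0.4049 -0.2579  0.0832]
cap [ 0.3999 -0.2167  0.0811] 4225 [ 0.3983 -0.2244  0.2372]
block ((439.87127685546875, -255.57122802734375), (120.55669403076172, 140.7122802734375), 5.894876956939697) 0.04514325061474657
obst [ 0.4300003  -0.36244009  0.05000073] [ 0.48985576 -0.21976322  0.27059605]
```

Run:
```python
from m import *
env.reach((0.43,-0.27,0.25),down(np.radians(50)));wrist("bB")
l={}
for n in("bA","bB"):
    c,p,d=load(n);W=cloud(c,d)
    red=(p[...,2]>120)&(p[...,1]<110)&(p[...,0]<90)
    for nm,e,h in[("tall",(.4092,-.2995),.109),("s1",(.4047,-.2578),.085),("s2",(.3998,-.2165),.085)]:
        m=(np.hypot(W[...,0]-e[0],W[...,1]-e[1])<.018)&(abs(W[...,2]-h)<.0045)
        if m.sum()<50: print(n,nm,"few");continue
        P=(W[m][:,:2]*1000).astype(np.float32);(x,y),r=cv2.minEnclosingCircle(P)
        print(n,nm,m.sum(),W[m].mean(0).round(4),"circ",round(x,1),round(y,1),round(r,1))
        vv,uu=np.nonzero(m);l.setdefault(nm,[]).append((c,(uu.mean(),vv.mean())))
for k in l: print(k,tri(l[k]))
print(env.get_state()["time"])
```

```text
bA tall 500 [ 0.4091 -0.2998  0.1074] circ 408.9 -300.1 10.5
bA s1 477 [ 0.4049 -0.2582  0.0834] circ 404.9 -258.3 10.2
bA s2 540 [ 0.4007 -0.2167  0.0833] circ 400.7 -216.8 10.2
bB tall 603 [ 0.4085 -0.2998  0.1074] circ 408.6 -300.2 10.3
bB s1 538 [ 0.4041 -0.2584  0.0834] circ 404.5 -258.3 10.3
bB s2 592 [ 0.3999 -0.2169  0.0834] circ 400.1 -217.1 10.2
tall [ 0.4089181  -0.30057366  0.10586581]
s1 [ 0.40463151 -0.25888523  0.08134024]
s2 [ 0.40035753 -0.21704358  0.08111592]
5.7333
```

Run:
```python
from m import *
q=down(np.radians(6))
x,y=.4088,-.3001
env.reach((x,y,.26),q); env.grip(.042)
print(env.movel((x,y,.157),velocity=.12,stop_force=8))
print(env.get_state()["force"].round(2),env.get_state()["tcp_pos"].round(4))
env.grip(.0,40); s=env.get_state();print(s["opening"],s["gripper_force"],s["force"].round(2),s["time"])
env.movel((x,y,.157+.06),velocity=.12)
s=env.get_state();print(s["opening"],s["gripper_force"],s["force"].round(2),s["time"],s["qpos"].round(2))
wrist("g")
```

```text
False
[ 0.74  0.57 -0.  ] [ 0.4091 -0.3004  0.1575]
0.018978163783251102 38.920549750328064 [-0.18  0.66  6.06] 8.2167
0.019042141068078108 39.04827833175659 [ 0.52  0.29 -0.63] 8.8667 [-0.06  0.38  0.71  2.07 -0.34  0.81  0.96]
```

View pics/g.png

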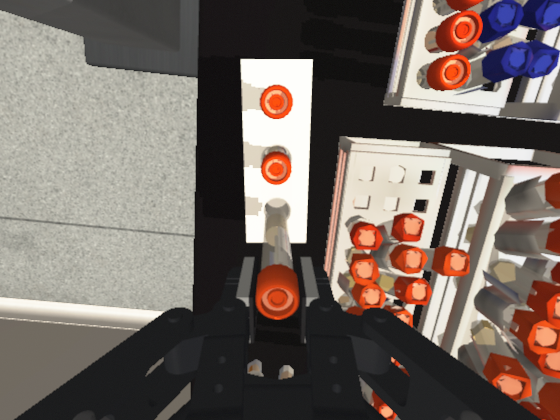

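The cap is gripped squarely between the pads, at (278,293), and the tube hangs clear of the block. I'll check the cap's offset in the tool, then carry it over and insert.

Run:
```python
from m import *
c,p,d=load("g");W=cloud(c,d);s=env.get_state();z=W[293,278]
red=(p[...,2]>120)&(p[...,1]<110)&(p[...,0]<90)
m=(np.hypot(W[...,0]-z[0],W[...,1]-z[1])<.014)&(abs(W[...,2]-z[2])<.003)&red
(x,y),r=cv2.minEnclosingCircle((W[m][:,:2]*1000).astype(np.float32))
off=np.array([x/1000,y/1000])-s["tcp_pos"][:2]
T=Ro.from_quat(np.roll(s["orientation"],-1)).as_matrix();o=np.r_[off,0]@T
print("cap",z,x,y,r,"off world",off,"tool",o)
q=down(np.radians(77.4));Tn=Ro.from_quat(np.roll(q,-1)).as_matrix()
w=np.array([.4552,.1258])-(Tn@np.array([np.clip(o[0],-.003,.003),0,0]))[:2]*.6
print("target",w)
x0=s["tcp_pos"]
env.movel((x0[0],x0[1],.335),velocity=.2)
env.movel((w[0],w[1],.335),velocity=.2,rot=q)
env.dwell(.2)
print(env.get_state()["time"],env.movel((w[0],w[1],.225),velocity=.12,stop_force=8))
s=env.get_state();print(s["tcp_pos"].round(4),s["force"].round(2),s["opening"],s["time"]);wrist("in1")
```

```text
cap [ 0.40972837 -0.29642854  0.16661556] 409.4503479003906 -299.6734313964844 10.559222221374512 off world [ 9.97788399e-04 -7.30610036e-05] tool [-1.77214677e-04  9.84638649e-04 -1.13576817e-06]
target [0.45509623 0.12582319]
12.15 False
[0.4555 0.126  0.2255] [-0.64 -0.24 -1.39] 0.019287316745035747 13.2167
```

View pics/in1.png

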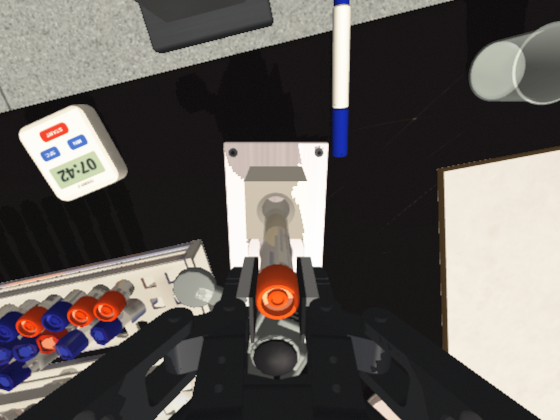

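The tube bottom sits over the bore at about (276,205), with the keeper disc at (195,288) clear of the fingers. Inserting now.

Run:
```python
from m import *
w=env.get_state()["tcp_pos"][:2]
w=np.array([.4551,.1258])
def st(t):
    s=env.get_state();print(t,s["tcp_pos"].round(4),s["force"].round(2),round(s["opening"],4),round(s["time"],2))
r=env.movel((*w,.166),velocity=.06,stop_force=7);st(r)
if not r:
    r=env.movel((*w,.1555),velocity=.015,stop_force=8);st(r)
wrist("in2")
```

```text
False [0.4554 0.1259 0.1663] [-0.55  0.32  0.43] 0.0189 14.4
True [0.4556 0.1259 0.1587] [-0.52 -0.7   5.64] 0.0193 14.93
```

Run:
```python
from m import *
w=np.array([.4553,.1258])
env.grip(.038);s=env.get_state();print(s["force"].round(2),s["opening"])
env.movel((*w,.24),velocity=.15)
env.reach((.47,.118,.27),down(np.radians(110)))
c,p,d=wrist("in3");W=cloud(c,d)
m=(np.hypot(W[...,0]-.4552,W[...,1]-.1258)<.016)&(W[...,2]>.1)&(W[...,2]<.125)
P=W[m];print("cap",m.sum(),np.percentile(P[:,2],[5,50,95]).round(4),P.mean(0).round(4),cv2.minEnclosingCircle((P[:,:2]*1000).astype(np.float32)))
h=(np.hypot(W[...,0]-.5114,W[...,1]-.1134)<.02)&(W[...,2]>.1515)&(W[...,2]<.16)
P=W[h];print("hub",h.sum(),P.mean(0).round(4),cv2.minEnclosingCircle((P[:,:2]*1000).astype(np.float32)))
a=proj(c,[(.5114,.1134,.15)])[0];print(a)
u,v=np.clip(a.astype(int),[100,75],[460,345])
cv2.imwrite("pics/in3c.png",cv2.resize(p[v-75:v+75,u-100:u+100],None,fx=4,fy=4,interpolation=cv2.INTER_CUBIC))
print(env.get_state()["time"],(u,v))
```

```text
[0.22 0.1  0.2 ] 0.03790673919388501
cap 592 [0.1033 0.1081 0.1107] [0.4551 0.1246 0.1079] ((455.7533874511719, 125.00098419189453), 10.282027244567871)
hub 758 [0.5095 0.1148 0.1535] ((510.8103942871094, 113.41018676757812), 13.014884948730469)
[250.21437233 284.99712384]
16.6417 (np.int64(250), np.int64(284))
```

View pics/in3c.png

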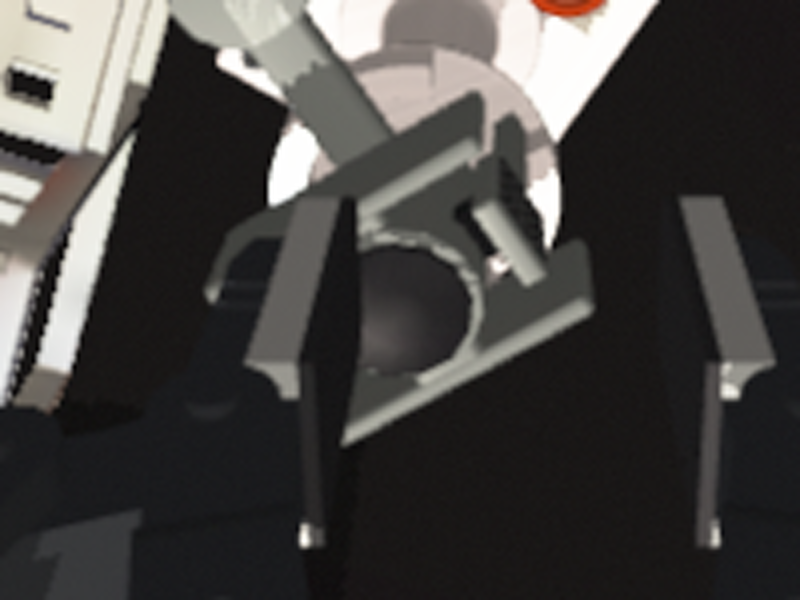

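The tube is seated: cap top about 0.110. The tab lies at crop (507,240), between cheeks in line with my 142° estimate. Now the pinch, in small steps.

Run:
```python
from m import *
A=(.5111,.1134);q=down(np.radians(142.2))
def st(t):
    s=env.get_state();f=s["force"];print(t,s["tcp_pos"].round(4),"F",f.round(2),"tool",(f@Ro.from_quat(np.roll(s["orientation"],-1)).as_matrix()).round(1),"Tz",s["torque"].round(2),"op",round(s["opening"],4),"gf",round(s["gripper_force"],1),round(s["time"],2))
env.movel((.485,.118,.30),velocity=.2)
env.reach((*A,.285),q);env.grip(.066,12)
c,p,d=wrist("k0");W=cloud(c,d)
h=(np.hypot(W[...,0]-.5114,W[...,1]-.1134)<.02)&(W[...,2]>.1515)&(W[...,2]<.16)
print("hub",h.sum(),cv2.minEnclosingCircle((W[h][:,:2]*1000).astype(np.float32)))
print(env.movel((*A,.195),velocity=.1,stop_force=6));st("down")
for o in(.056,.053,.051,.0495):
    env.grip(o,12);st(o)
```

```text
hub 975 ((511.1764221191406, 112.53244018554688), 12.92258358001709)
False
down [0.5115 0.1135 0.1955] F [0.03 0.15 0.94] tool [-0.1  0.1 -0.9] Tz [ 0.01  0.01 -0.01] op 0.0656 gf 0.0 19.06
0.056 [0.5113 0.1135 0.1954] F [-0.15 -1.05  0.08] tool [ 0.9 -0.5 -0.1] Tz [ 0.01 -0.   -0.01] op 0.0561 gf 0.0 19.32
0.053 [0.5111 0.1134 0.1951] F [0.18 0.99 0.57] tool [-0.9  0.5 -0.6] Tz [-0.03  0.02  0.02] op 0.0527 gf 0.0 19.54
0.051 [0.5111 0.1134 0.195 ] F [ 0.11 -1.36 -0.19] tool [ 1.  -0.9  0.2] Tz [-0.02 -0.02 -0.03] op 0.0506 gf 0.0 19.76
0.0495 [0.5114 0.1132 0.1951] F [ 1.32 -0.79  1.33] tool [-0.2 -1.5 -1.3] Tz [-0.17 -0.14 -0.02] op 0.0495 gf 2.3 19.98
```

```bash
cat >> m.py <<'E'
def st(t):
    s=env.get_state();f=s["force"];print(t,s["tcp_pos"].round(4),"tool",(f@Ro.from_quat(np.roll(s["orientation"],-1)).as_matrix()).round(1),"T",s["torque"].round(2),"op",round(s["opening"],4),"gf",round(s["gripper_force"],1),round(s["time"],2))
    return s
E
python3 - <<'E'
from m import *
for o in(.048,.046,.044,.0425):
    env.grip(o,12);s=st(o)
    if s["gripper_force"]>14: break
E
```

```text
0.048 [0.5113 0.1134 0.1953] tool [ 1.4 -0.9 -2.5] T [-0.26  0.03 -0.07] op 0.0479 gf 4.5 20.19
0.046 [0.5113 0.1134 0.1954] tool [ 1.1 -0.7 -5.3] T [-0.23  0.08 -0.02] op 0.0461 gf 5.4 20.41
0.044 [0.5114 0.1134 0.1955] tool [ 1.6  0.2 -6.1] T [-0.19  0.12 -0.03] op 0.0442 gf 6.3 20.62
0.0425 [0.5114 0.1134 0.1956] tool [ 2.2  0.5 -6.3] T [-0.34  0.12 -0.07] op 0.0422 gf 7.0 20.84
```

Run:
```python
from m import *
A=(.5113,.1134,.1955)
env.grip(.040,12);st("pinch")
for k in(.05,.15,.3):
    env.movel(A,rot=down(np.radians(142.2)-k),stop_force=12);s=st(k)
```

```text
pinch [0.5115 0.1134 0.1957] tool [ 1.6  0.  -7.7] T [-0.23  0.2  -0.13] op 0.0401 gf 8.1 21.06
0.05 [0.5115 0.1134 0.1958] tool [ 2.3  0.2 -5.4] T [-0.24  0.07 -0.04] op 0.0398 gf 8.1 21.31
0.15 [0.5115 0.1134 0.1958] tool [ 0.8 -0.6 -5.8] T [-0.22  0.07 -0.07] op 0.0405 gf 8.1 21.56
0.3 [0.5116 0.1134 0.1958] tool [ 0.1 -0.6 -4.3] T [-0.26 -0.01 -0.08] op 0.0402 gf 8.1 21.86
```

Run:
```python
from m import *
A=(.5113,.1134,.1957)
for k in(.5,.72):
    env.movel(A,rot=down(np.radians(142.2)-k),stop_force=12);s=st(k)
c,p,d=wrist("t1");W=cloud(c,d)
m=(np.hypot(W[...,0]-.5113,W[...,1]-.1134)<.075)&(np.hypot(W[...,0]-.5113,W[...,1]-.1134)>.045)&(abs(W[...,2]-.121)<.004)
P=W[m];print(m.sum(),P.mean(0));v=P.mean(0)[:2]-A[:2];print("arm angle",np.degrees(np.arctan2(v[1],v[0]))%360,"expected",231.9-np.degrees(.72))
for n in(9,7,6,5):
    env.grip(.040,n);st(("f",n))
    if env.get_state()["opening"]>.0425: break
```

```text
0.5 [0.5116 0.1134 0.1958] tool [-0.6 -1.8 -3.8] T [-0.33 -0.31 -0.06] op 0.0401 gf 8.4 22.21
0.72 [0.5117 0.1132 0.1958] tool [-1.1 -2.1 -2.4] T [-0.52 -0.55 -0.04] op 0.04 gf 8.7 22.57
2796 [0.45401261 0.10181058 0.12102242]
arm angle 191.43676082682714 expected 190.64703875058075
('f', 9) [0.5116 0.1132 0.1958] tool [-1.2 -2.7 -3.5] T [-0.63 -0.64  0.02] op 0.04 gf 8.8 22.84
('f', 7) [0.5116 0.1133 0.1958] tool [-2.6 -3.5 -3.2] T [-0.62 -0.83  0.03] op 0.0401 gf 9.0 23.06
('f', 6) [0.5116 0.1133 0.1958] tool [-2.8 -4.4 -2.3] T [-0.69 -0.9   0.04] op 0.0404 gf 9.1 23.27
('f', 5) [0.5116 0.1133 0.1958] tool [-4.2 -3.4 -3.6] T [-0.73 -0.97  0.01] op 0.0403 gf 9.2 23.49
```

View pics/t1.png

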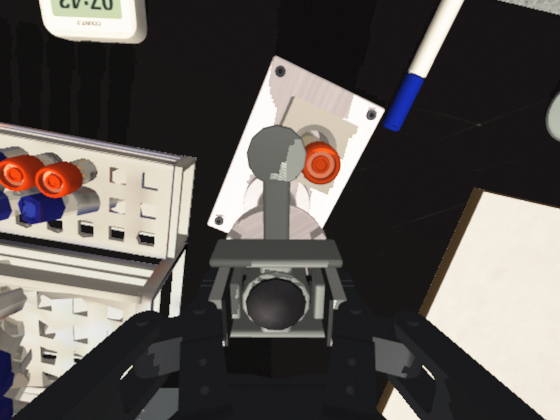

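The arm points at the expected angle and the disc is at (276,153), about to go over the cap at (320,162). Next I ease the pinch by position, since the commanded force doesn't change it, and relieve the small lateral load.

Run:
```python
from m import *
s=env.get_state();f=s["force"][:2];A=np.array((.5113,.1134,.1957));A[:2]+=f/np.linalg.norm(f)*.0003;print(f,A)
env.movel(A,rot=down(np.radians(142.2)-.76),stop_force=12);st("shift")
for o in(.0415,.0425,.043,.0434,.0438):
    env.grip(o,20);s=st(o)
    if s["gripper_force"]<5.5: break
```

```text
[ 4.7636026  -2.52627559] [0.51156504 0.11325944 0.1957    ]
shift [0.5117 0.1132 0.1958] tool [-3.  -3.3 -4.1] T [-0.74 -0.81 -0.06] op 0.0402 gf 9.0 23.74
0.0415 [0.5116 0.1135 0.1956] tool [-3.8 -2.3 -1.8] T [-0.48 -0.94  0.  ] op 0.0415 gf 7.1 23.96
0.0425 [0.5115 0.1131 0.1955] tool [-4.9 -4.3 -0.5] T [-0.48 -1.02  0.03] op 0.0426 gf 5.8 24.18
0.043 [0.5115 0.1129 0.1955] tool [-4.5 -4.5 -1.2] T [-0.59 -1.04 -0.01] op 0.0428 gf 5.2 24.39
```

```bash
cat > feel.py <<'E'
from m import *
import sys
a,b,d=map(float,sys.argv[1:4]);A=np.array((.5116,.1132,.1957))
k=a
while k<=b+1e-6:
    env.movel(A,rot=down(np.radians(142.2)-k),stop_force=10);s=st(round(k,3))
    if s["gripper_force"]>6.6 or abs(s["torque"][2])>.3 or s["opening"]>.0445: print("FEEL");break
    k+=d
E
python3 feel.py .79 1.0 .03
```

```text
0.79 [0.5115 0.1129 0.1955] tool [-4.6 -3.7 -0.4] T [-0.55 -1.01  0.03] op 0.0429 gf 5.2 24.64
0.82 [0.5115 0.1129 0.1955] tool [-4.8 -3.4 -0.6] T [-0.65 -1.04 -0.01] op 0.0428 gf 5.3 24.89
0.85 [0.5116 0.1129 0.1955] tool [-3.8 -3.5 -1.1] T [-0.62 -1.09 -0.03] op 0.0428 gf 5.3 25.14
0.88 [0.5116 0.1128 0.1955] tool [-4.3 -3.6 -0. ] T [-0.64 -1.06 -0.02] op 0.043 gf 5.4 25.39
0.91 [0.5116 0.1128 0.1955] tool [-3.6 -3.3 -0.8] T [-0.64 -1.03  0.02] op 0.0431 gf 5.4 25.64
0.94 [0.5115 0.1128 0.1954] tool [-5.2 -2.9 -0.7] T [-0.68 -1.02 -0.02] op 0.0434 gf 5.4 25.89
0.97 [0.5116 0.1128 0.1955] tool [-4.6 -3.8 -0.7] T [-0.71 -1.02 -0.02] op 0.0429 gf 5.4 26.14
1.0 [0.5116 0.1127 0.1955] tool [-6.  -2.9  0.3] T [-0.7  -0.99 -0.  ] op 0.0432 gf 5.5 26.39
```

```bash
cat >> m.py <<'E'
def arm(name,A=(.5113,.1134)):
    c,p,d=wrist(name);W=cloud(c,d);r=np.hypot(W[...,0]-A[0],W[...,1]-A[1])
    v=W[(r<.075)&(r>.045)&(abs(W[...,2]-.121)<.004)].mean(0)[:2]-A
    return np.radians((231.9-np.degrees(np.arctan2(v[1],v[0])))%360)
E
python3 - <<'E'
from m import *
print("knob ~",arm("t2"));s=env.get_state();print(s["force"])
E
python3 feel.py 1.03 1.18 .03
python3 - <<'E'
from m import *
print("knob ~",arm("t3"));s=env.get_state();print(s["force"])
E
```

```text
knob ~ 0.9920273051387435
[ 3.80719319 -2.74661701  0.16794675]
1.03 [0.5116 0.1127 0.1955] tool [-5.1 -3.   0.1] T [-0.7  -1.03 -0.01] op 0.0434 gf 5.5 26.69
1.06 [0.5116 0.1127 0.1954] tool [-5.9 -3.1 -0.6] T [-0.73 -0.99  0.05] op 0.0429 gf 5.6 26.94
1.09 [0.5116 0.1127 0.1955] tool [-5.4 -2.9 -0.9] T [-0.8  -1.01  0.01] op 0.0431 gf 5.6 27.19
1.12 [0.5116 0.1126 0.1955] tool [-5.1 -3.4  0.2] T [-0.72 -1.06 -0.01] op 0.0431 gf 5.7 27.44
1.15 [0.5116 0.1126 0.1955] tool [-6.2 -2.2  0. ] T [-0.71 -1.01  0.01] op 0.0428 gf 5.7 27.69
1.18 [0.5116 0.1126 0.1955] tool [-4.7 -1.7 -0.5] T [-0.72 -0.97 -0.04] op 0.0433 gf 5.9 27.94
knob ~ 1.1741069788042713
[ 4.78931183 -3.63506675  0.37284559]
```

```bash
sed -i 's/(.5116,.1132,.1957)/(.5120,.1127,.1957)/' feel.py; python3 feel.py 1.19 1.42 .03
```

```text
1.19 [0.5117 0.1126 0.1955] tool [-4.2 -2.2 -1.5] T [-0.57 -0.78  0.05] op 0.0431 gf 6.1 28.24
1.22 [0.5118 0.1126 0.1955] tool [-3.8 -1.4  0.9] T [-0.53 -0.87  0.  ] op 0.0429 gf 6.4 28.49
1.25 [0.5118 0.1126 0.1955] tool [-4.2 -2.   2.4] T [-0.61 -0.75 -0.09] op 0.0431 gf 6.3 28.74
1.28 [0.5117 0.1126 0.1955] tool [-4.  -1.5  2.7] T [-0.64 -0.77 -0.04] op 0.0429 gf 6.2 28.99
1.31 [0.5118 0.1127 0.1955] tool [-4.2 -2.6  3.1] T [-0.59 -0.79 -0.08] op 0.0429 gf 6.6 29.24
FEEL
```

Run:
```python
from m import *
print("knob ~",arm("t4"));st("now")
p=cv2.imread("pics/t4.png")[200:350,180:380];cv2.imwrite("pics/t4c.png",cv2.resize(p,None,fx=4,fy=4,interpolation=cv2.INTER_CUBIC))
```

```text
knob ~ 1.3051806094457692
now [0.5119 0.1127 0.1955] tool [-4.1 -0.9  3.3] T [-0.63 -0.77  0.01] op 0.0432 gf 6.6 29.29
```

View pics/t4c.png

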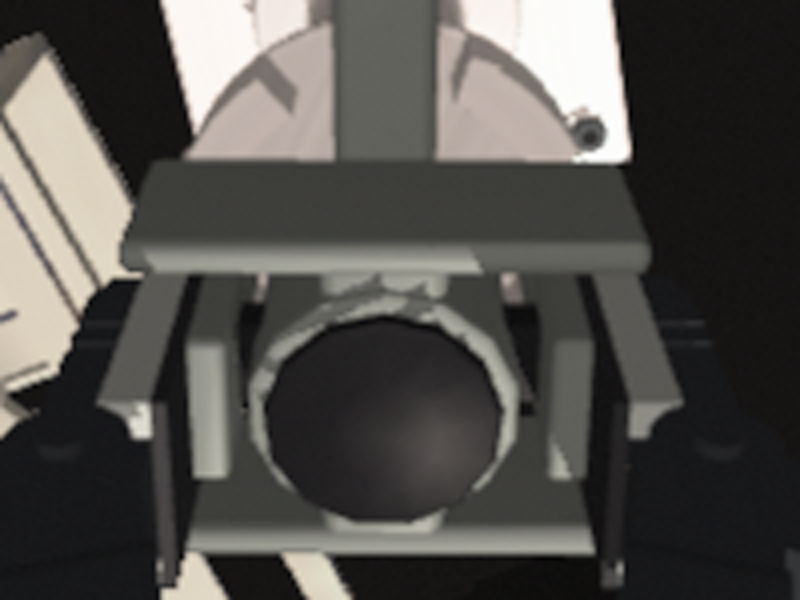

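The picture shows the knob following and both tabs still in. The readings suggest the fingers still held the tabs just clear of the rim, so I'll ease further and look for the steep force drop.

Run:
```python
from m import *
for o in(.0434,.0437,.044,.0443,.0446):
    env.grip(o,20);s=st(o)
    if s["gripper_force"]<3.8: break
```

```text
0.0434 [0.5119 0.1126 0.1955] tool [-5.4 -0.6  5.3] T [-0.6  -0.88 -0.03] op 0.0437 gf 6.5 29.51
0.0437 [0.5118 0.1126 0.1954] tool [-4.6 -2.   5.5] T [-0.57 -0.87  0.01] op 0.0439 gf 6.3 29.73
0.044 [0.5118 0.1126 0.1954] tool [-5.2 -0.4  6.3] T [-0.58 -0.87 -0.03] op 0.0439 gf 6.1 29.94
0.0443 [0.5118 0.1126 0.1954] tool [-5.1 -1.   6. ] T [-0.6 -0.9  0. ] op 0.0447 gf 5.9 30.16
0.0446 [0.5117 0.1126 0.1955] tool [-3.7 -1.2  5.3] T [-0.57 -0.77  0.01] op 0.0447 gf 5.8 30.38
```

Run:
```python
from m import *
for o in(.0455,.0465,.048):
    env.grip(o,20);s=st(o)
    if s["gripper_force"]<2: break
```

```text
0.0455 [0.5116 0.1127 0.1955] tool [-3.6 -2.   6.5] T [-0.52 -0.53 -0.02] op 0.0455 gf 5.3 30.59
0.0465 [0.5116 0.1128 0.1955] tool [-2.1 -0.3  6.2] T [-0.44 -0.38 -0.04] op 0.0462 gf 5.0 30.81
0.048 [0.5116 0.1128 0.1956] tool [-1.  -2.2  5.3] T [-0.43 -0.04  0.01] op 0.0484 gf 4.0 31.02
```

Run:
```python
from m import *
env.grip(.050,20);st(.05);env.grip(.060,20);s=st(.06)
print("knob ~",arm("t5"))
p=cv2.imread("pics/t5.png")[200:350,180:380];cv2.imwrite("pics/t5c.png",cv2.resize(p,None,fx=4,fy=4,interpolation=cv2.INTER_CUBIC))
```

```text
0.05 [0.5116 0.1126 0.1957] tool [ 0.9 -3.2  1.7] T [-0.56  0.38 -0.06] op 0.0496 gf 1.7 31.24
0.06 [0.5126 0.1134 0.1962] tool [-1.3  0.9 -0.8] T [ 0.04 -0.03 -0.01] op 0.0601 gf 0.0 31.51
knob ~ 1.304991780900234
```

View pics/t5c.png

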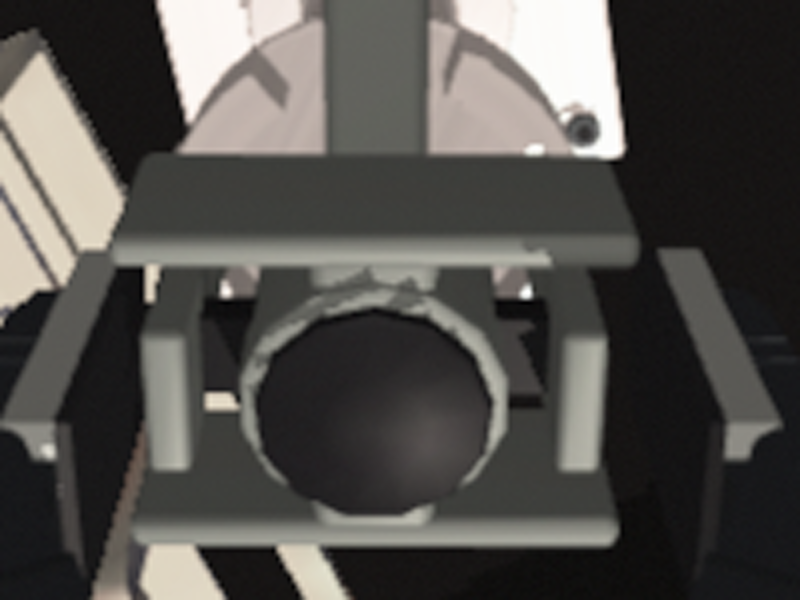

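Both tabs now stand out symmetrically: outer faces at crop 145 and 607, about 50 mm apart, against 44 mm on the rim. The knob is locked at about 1.30 rad. I'll retreat and check.

Run:
```python
from m import *
s=st("");print(env.movel((s["tcp_pos"][0],s["tcp_pos"][1],.29),velocity=.12,stop_force=10));print("knob ~",arm("end"));env.dwell(.3);st("end")
c,p,d=load("end");W=cloud(c,d);m=(np.hypot(W[...,0]-.5115,W[...,1]-.1129)<.027)&(abs(W[...,2]-.150)<.002)
a=np.radians(142.2)-1.305;r=(W[m][:,:2]-(.5115,.1129))@np.array([[np.cos(a),-np.sin(a)],[np.sin(a),np.cos(a)]]);b=abs(r[:,1])<.008;print("tab faces",r[b,0].min(),r[b,0].max())
job.job_done()
```

```text
[0.5125 0.1133 0.1961] tool [ 0.7 -0.1  0.1] T [-0.   -0.03 -0.03] op 0.0599 gf 0.0 31.56
False
knob ~ 1.306473881580917
end [0.5124 0.1132 0.2897] tool [ 0.1  0.7 -0.5] T [ 0.04  0.02 -0.01] op 0.0603 gf 0.0 32.84
tab faces -0.024690824264316766 0.02543126933589729
the job is handed in; nothing more can be done
```

The job is handed in at about 33 s: the tall tube is seated in the clamp holder, the keeper arm lies over it at about 1.31 rad of knob turn, and both tabs measure fully out at 50 mm across, so the knob should be locked, though I did not test it by turning it back.

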